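# Screw down the embossing-plate clamp

### The job

On the chocolate bench stand two blue screw clamps, each over a brown embossing plate; the one with the red hearts is still loose. Turn that clamp's black knurled knob clockwise, letting go and regripping as often as needed, until its foot is fully home on the plate and the screw stops, then let go. Leave the knob of the other clamp, with the yellow dots, as it is.

Things in the scene. Friction and masses are not known exactly. Their poses are not given: they have to be found in the camera images.
- hearts_screw (a joint): Turning angle (rad) of the hearts clamp's knob: 0 = fully raised, grows as it is turned CLOCKWISE seen from above, 11.0 = foot home on the plate (hard stop; the round knob then slips in the grip). Starts at 1.6 to 4.0, so 1.1 to 1.5 turns remain. Knob and foot go down 6 mm per turn. Friction about 0.1 N m; the screw stays where it is left.
- hearts_grip (a point): Grip point on the upright axis of the hearts clamp's knob: round, black, knurled, 44 mm across, 34 mm tall, a white radial line on top. The point is 14 mm below the knob's top, 20 mm above its underside; it turns and sinks with the knob, to 120 mm above the bench when home (127 to 129 mm at the start). Grip from above across the diameter at any yaw.
- hearts_clamp: Fixed clamp; origin on the bench under the knob's axis. Steel base 170 (x) x 130 (y) x 10 mm; on it a brown plate 150 x 86 x 6 mm with four raised RED HEARTS. Blue bridge over it along y, 30 x 124 mm, top 80 mm above the bench (20 mm below the knob when home). A 12 mm spindle carries a white round foot, 38 mm. Nothing within 60 mm of the knob stands higher than the bridge.
- dots_mark (a point): Outer end of the white line on top of the knob of the OTHER clamp, alike in build and size, but with four YELLOW DOTS on its plate. The point is 20 mm from that knob's axis, at the height of its top. It must not be turned. Either clamp may stand on the left or the right.

How it is judged:
At the end, for the whole second after the job is handed in: The hearts clamp's knob is screwed down to within 0.4 rad (23 degrees) of its stop at 11.0 and is at rest; the dots clamp's mark is within 6 mm of where it started (value of joint hearts_screw above 10.6 rad and velocity of joint hearts_screw below 0.1 rad/s and distance of dots_mark from where it was at the start of the episode below 0.006 m); the robot touches nothing.
It fails at once if the knob of the dots clamp is turned (its mark moves more than 6 mm) (distance of dots_mark from where it was at the start of the episode above 0.006 m).
It also fails if it takes over 70 s, if anything falls off the work surface, if the arm or the gripper's body presses on something with over 40 N, if the wrist force passes 120 N, or if a joint passes its speed limit or range.

### The arm

A 6-joint arm with a two-finger parallel gripper is mounted at the origin on the work surface. World frame = base frame: x ahead of the robot, y to its left, z up, the work surface at z = 0. Lengths are in m, angles in rad, forces in N, time in s.
With the tool pointing down it reaches from about 0.35 to 0.975 m from the base axis. Payload 4.9 kg.
Tool frame: the origin (TCP) lies at the very end of the fingers, on their centre line; the grasp point (between the pads) lies ctrl.grip_point_offset behind it (ctrl.grip_point_offset is the distance from the TCP to the grasp point, in m); z points along the fingers, y is the line along which they close (so a half turn about z gives the same grasp; the last joint's range is limited). The gripper opens to 85 mm and grips with 20 to 120 N. Pads are 22 mm wide; open, the fingers measure 114 mm over their backs; the gripper's body (76 mm by 85 mm) begins 54 mm behind the grasp point. The pads swing forward as they close: fully open they stand 13 mm farther back than shut.
Start: joints at [-1.363, 0.053, 1.613, -0, 1.476, -0.119], TCP at [0.201, -0.592, 0.194] pointing down, gripper open.
Joint ranges: [-3.01, 3.01], [-1.01, 2.22], [0.06, 2.58], [-1.02, 4.17], [0.09, 2.62], [-3.14, 3.14]. Speed limits (rad/s): [2.57, 2.57, 3.14, 3.14, 3.14, 3.14].

### API

Orientations are given as a rotation vector (axis times angle).
In Python, from station import ctrl gives the robot as it stands. The module is installed in compiled form; this text tells all that it offers.
- The arm moves only by the tool drive_tool, never from a script. Its argument "steps" is a list of rows, each an object with "translation": the shift along the tool's x, y, z normalised to -1 to 1, where 1 is 4 cm, a list of three; "angular": the turn, a rotation vector about the tool's x, y, z normalised to -1 to 1, where 1 is 8 degrees, a list of three; "gripper": the opening, from 0 (shut) to 1 (fully open). In form: [{"translation": [dx, dy, dz], "angular": [wx, wy, wz], "gripper": gripper}, ...]. A call has 1 to 8 rows; each row shifts and turns the commanded pose from where the row before left it, along the tool's axes as they then stand; what a row does not reach is not made up. A row lasts 1/8 s, in which the tool goes at most 62.5 mm and 10.7 degrees, less where a joint would pass 70% of its speed; a pose out of reach is approached as far as the arm can. A call with a number of a shift or a turn outside -1 to 1 is refused whole. A call with a gripper value outside its range is refused whole. The fingers move at their own pace and stop on an object; "force" is the grip in N (left out, the last holds). Time passes only in rows, so rows that do not move let the fingers close. It gives the time, the measured TCP pose, the force, the opening and the grip force at its end, in the units of the state.
- ctrl.get_obs(): the state, without advancing time (a new reading comes with each control period).
- ctrl.get_image(name): name is "scene" or "top" or "wrist"; returns a dict with "color" (384x512x3 uint8, red, green, blue), "depth" (384x512 float32, m along the optical axis (not along the pixel's ray), 0 where there is no reading), "fx", "fy", "cx", "cy" (pixels), "k1" (the pictures are not rectified: a ray, as slopes to the right and down, at radius r is drawn at 1 + k1 r^2 times it, then the intrinsics apply), "R" (3x3) and "t" (3): a world point X has camera coordinates R X + t. Camera axes: x right, y down, z forward; pixel columns grow to the right and rows downward; lengths in m; the calibration is good to about 2 mm. A picture is of the moment at which its call begins.
- ctrl.finish_job(): hands the job in; it is judged then, once.
The state is a dict: "t": time; "q": joint angles; "dq": joint speeds; "effort": joint torques, N m; "tool_pos": TCP position; "tool_rot": TCP orientation; "contact_force": force on the tool from outside, world axes, zero at the start; "wrist_torque": the same for the moment, N m; "opening": finger opening in m; "grip_force": force on a finger pad.
Only numpy, scipy, OpenCV 4.12 (cv2) and the standard library are available. Lean on these libraries where they do the work, as an engineer would, in place of code of your own. Each camera call takes 0.05 s, during which the arm holds its last target. There are 200 camera calls.

## Working session

There is one attempt and no reset: what is moved stays moved. The work goes in short steps, Python scripts to look and compute and a tool call to move; the robot and the scene stay as the last step left them, time stands still between calls to the robot, and variables do not carry over. Pictures are saved under pics/ and viewed, at most 10 in all, crops included, and the job is handed in when it is done.

Besides the shell and the picture viewer there is one more tool, called after "Call:" as a command line: name --argument value ..., lists and objects as JSON in quotes. drive_tool: Moves the arm, as the interface text tells. Its arguments: {"type":"object","properties":{"steps":{"type":"array"},"force":{"type":"number"}},"required":["steps"]}

```bash
mkdir -p pics; cat > h.py <<'E'
import numpy as np, cv2
from station import ctrl
def cast(im,u,v,z):
    K=np.array([[im['fx'],0,im['cx']],[0,im['fy'],im['cy']],[0,0,1.]])
    p=cv2.undistortPoints(np.array([[[u,v]]],float),K,np.array([im['k1'],0,0,0.]))[0,0]
    R=np.array(im['R']);t=np.array(im['t']);c=-R.T@t;d=R.T@np.array([p[0],p[1],1])
    return c+d*(z-c[2])/d[2]
def save(n,im): cv2.imwrite(f'pics/{n}.png',im['color'][:,:,::-1])
E
python3 - <<'E'
from h import *
import pickle
a=ctrl.get_image('top');b=ctrl.get_image('scene')
pickle.dump((a,b),open('im.pkl','wb'))
cv2.imwrite('pics/a.png',cv2.resize(np.vstack([a['color'],b['color']])[:,:,::-1],(400,600)) if 0 else a['color'][:,:,::-1])
save('b',b)
o=ctrl.get_obs();print(o,ctrl.grip_point_offset,a['R'],a['t'],a['k1'])
E
```

```text
{'t': 0.1, 'q': array([-1.36300475e+00,  5.33212105e-02,  1.61418423e+00, -6.47184628e-06,
        1.47599743e+00, -1.19015616e-01]), 'dq': array([-0.00034388, -0.00111546, -0.00142777,  0.00034698,  0.00193421,
        0.00082712]), 'effort': array([ 1.27515568e-04, -3.94899738e+01, -3.71363139e+01, -1.80286415e-04,
        3.88847271e-03, -1.30332660e-05]), 'tool_pos': array([ 0.20049299, -0.59128698,  0.19265075]), 'tool_rot': array([-3.09786169e+00, -5.10756696e-01,  1.43167081e-04]), 'contact_force': array([-0.80136313, -0.22578347, -0.83611787]), 'wrist_torque': array([ 0.0720996 ,  0.02946931, -0.00354803]), 'grip_force': 0.0, 'opening': 0.08518649998050931} 0.0187 [[-0.07486846 -0.99718889  0.00300674]
 [-0.97408503  0.07248782 -0.21425186]
 [ 0.21343163 -0.01896952 -0.97677382]] [0.02409548 0.57365883 0.90731611] -0.1689629435757999
```

View pics/a.png

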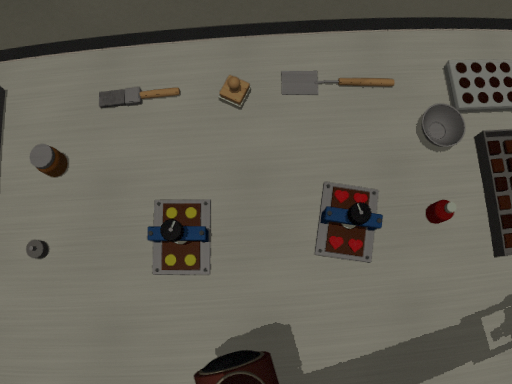

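View pics/b.png

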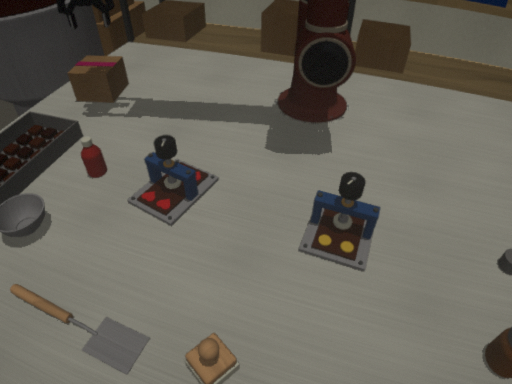

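The top view shows the hearts clamp on the right, with its knob at about (359,213). The dots clamp is on the left, knob at about (172,231). In the scene view the hearts knob is at about (166,147).

```bash
python3 - <<'E'
from h import *
import pickle
a,b=pickle.load(open('im.pkl','rb'))
for im,(x,y),n in((a,(359,213),'top'),(b,(166,147),'scene')):
    c=im['color'];m=(c.max(2)<50).astype(np.uint8)
    w=np.zeros_like(m);w[y-20:y+20,x-20:x+20]=1
    N,l,s,ce=cv2.connectedComponentsWithStats(m*w)
    i=1+s[1:,4].argmax();print(n,s[i],ce[i])
    d=im['depth'][y-6:y+7,x-6:x+7];print(np.median(d))
    x0,y0,ww,hh=s[i][:4]
    for z in(.125,.142):print(z,cast(im,x0+ww/2-.5,y0+hh/2-.5,z))
    # depth points
    ys,xs=np.where(l==i);K=np.array([[im['fx'],0,im['cx']],[0,im['fy'],im['cy']],[0,0,1.]])
    p=cv2.undistortPoints(np.c_[xs,ys].astype(float)[:,None],K,np.array([im['k1'],0,0,0.]))[:,0]
    D=im['depth'][ys,xs];P=(np.c_[p,np.ones(len(p))]*D[:,None]-im['t'])@im['R']
    P=P[D>0];T=P[P[:,2]>.135];print(len(T),T.min(0),T.max(0),np.median(T,0))
    # base plate: large box orientation from red hearts
E
```

```text
top [339 193  38  40 715] [356.16083916 215.41818182]
0.87445444
0.125 [ 0.48767076 -0.21897826  0.125     ]
0.142 [ 0.48534935 -0.21477412  0.142     ]
332 [ 0.46410741 -0.24067523  0.13509977] [ 0.50591105 -0.19832305  0.14705927] [ 0.48382302 -0.21974953  0.14287126]
scene [155 136  22  29 399] [165.19047619 147.93734336]
0.7051502
0.125 [ 0.49341025 -0.21370669  0.125     ]
0.142 [ 0.51226516 -0.20020454  0.142     ]
195 [ 0.46790768 -0.23681363  0.13501237] [ 0.50750465 -0.19819046  0.14439183] [ 0.49112743 -0.21299952  0.14219022]
```

```bash
cat >> h.py <<'E'
from scipy.spatial.transform import Rotation as Ro
def goto(x,y,z):
    o=ctrl.get_obs();R=Ro.from_rotvec(o['tool_rot']);print('t',o['t'],'pos',o['tool_pos'].round(4),'q',o['q'].round(3),'F',o['contact_force'].round(1),o['wrist_torque'].round(2),'open',o['opening'])
    print('Rz down',R.as_matrix()[:,2].round(4),'yaw y',np.degrees(np.arctan2(*R.as_matrix()[[1,0],1])).round(1))
    print('units',(R.inv().apply(np.array([x,y,z])-o['tool_pos'])/.04).round(3))
E
python3 -c "
from h import *
goto(.485,-.2195,.2)"
```

```text
t 0.1 pos [ 0.2005 -0.5913  0.1927] q [-1.363  0.053  1.614 -0.     1.476 -0.119] F [-0.8 -0.2 -0.8] [ 0.07  0.03 -0.  ] open 0.08518649998050931
Rz down [-4.0e-04  1.9e-03 -1.0e+00] yaw y -71.3
units [ 9.72  -6.52  -0.169]
```

Call:
drive_tool --steps '[{"translation": [0.4,-0.27,-0.17],"angular": [0,0,0],"gripper": 1},{"translation": [0.81,-0.54,0],"angular": [0,0,0],"gripper": 1},{"translation": [0.81,-0.54,0],"angular": [0,0,0],"gripper": 1},{"translation": [0.81,-0.54,0],"angular": [0,0,0],"gripper": 1},{"translation": [0.81,-0.54,0],"angular": [0,0,0],"gripper": 1},{"translation": [0.81,-0.54,0],"angular": [0,0,0],"gripper": 1},{"translation": [0.81,-0.54,0],"angular": [0,0,0],"gripper": 1},{"translation": [0.81,-0.54,0],"angular": [0,0,0],"gripper": 1}]'

```text
t: 1.1
tool_pos: [0.3795, -0.3584, 0.2011]
tool_rot: [3.099, 0.512, 0.001]
contact_force: [0.8, 0.3, 0.2]
opening: 0.0852
grip_force: 0.0
```

Call:
drive_tool --steps '[{"translation": [0.81,-0.54,0],"angular": [0,0,0],"gripper": 1},{"translation": [0.81,-0.54,0],"angular": [0,0,0],"gripper": 1},{"translation": [0.81,-0.54,0],"angular": [0,0,0],"gripper": 1},{"translation": [0.81,-0.54,0],"angular": [0,0,0],"gripper": 1},{"translation": [0.4,-0.27,0],"angular": [0,0,0],"gripper": 1},{"translation": [0,0,0],"angular": [0,0,0],"gripper": 1},{"translation": [0,0,0],"angular": [0,0,0],"gripper": 1}]'

```text
t: 1.98
tool_pos: [0.4847, -0.2223, 0.2006]
tool_rot: [3.1, 0.51, -0.001]
contact_force: [0.1, -0.4, 0.1]
opening: 0.0856
grip_force: 0.0
```

```bash
python3 -c "
from h import *
goto(.485,-.2195,.2)
w=ctrl.get_image('wrist');save('w1',w)
import pickle;pickle.dump(w,open('w.pkl','wb'))"
```

```text
t 1.975 pos [ 0.4847 -0.2223  0.2006] q [-5.690e-01 -1.720e-01  1.817e+00 -1.000e-03  1.497e+00  6.750e-01] F [ 0.1 -0.4  0.1] [-0.02  0.04  0.  ] open 0.08559863088414559
Rz down [-4.e-04 -4.e-04 -1.e+00] yaw y -71.3
units [ 0.029 -0.065  0.016]
```

View pics/w1.png

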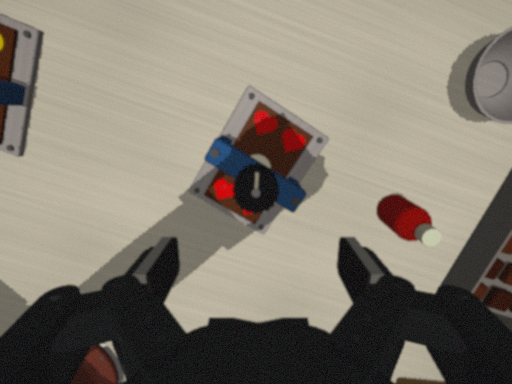

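The wrist view shows the knob at about (256,188), with its white line pointing up. The red hearts under it confirm the clamp.

```bash
python3 -c "
from h import *
import pickle;w=pickle.load(open('w.pkl','rb'))
c=w['color'];m=np.zeros((384,512),np.uint8);m[155:220,228:285]=(c.max(2)<45)[155:220,228:285]
m=cv2.morphologyEx(m,cv2.MORPH_OPEN,np.ones((9,9)));k,_=cv2.findContours(m,0,2);k=max(k,key=cv2.contourArea)
print(cv2.boundingRect(k),cv2.minEnclosingCircle(k))
(u,v),r=cv2.minEnclosingCircle(k)
for z in(.13,.142):print(cast(w,u,v,z),cast(w,u+r,v,z)-cast(w,u,v,z))
print(w['depth'][v.__int__()-3,int(u)-8],w['R'].T@-w['t'])
"
```

```text
(235, 167, 43, 44) ((256.0, 188.0), 24.207536697387695)
[ 0.48513034 -0.2198482   0.13      ] [ 0.00749234 -0.02217052  0.        ]
[ 0.48831242 -0.21887566  0.142     ] [ 0.00713328 -0.02110801  0.        ]
0.24606165 [ 0.55152832 -0.19955494  0.38039448]
```

Call:
drive_tool --steps '[{"translation": [0,0,0],"angular": [0,0,-1],"gripper": 1},{"translation": [0,0,0],"angular": [0,0,-1],"gripper": 1},{"translation": [0,0,0],"angular": [0,0,-1],"gripper": 1},{"translation": [0,0,0],"angular": [0,0,-1],"gripper": 1},{"translation": [0,0,0],"angular": [0,0,-1],"gripper": 1},{"translation": [0,0,0],"angular": [0,0,-1],"gripper": 1},{"translation": [0,0,0],"angular": [0,0,-1],"gripper": 1},{"translation": [0,0,0],"angular": [0,0,-1],"gripper": 1}]'

```text
t: 3.02
tool_pos: [0.4846, -0.2229, 0.2006]
tool_rot: [-2.355, -2.079, 0.0]
contact_force: [-0.1, -0.3, -0.2]
opening: 0.0852
grip_force: 0.0
```

Call:
drive_tool --steps '[{"translation": [0,0,0],"angular": [0,0,-1],"gripper": 1},{"translation": [0,0,0],"angular": [0,0,-1],"gripper": 1},{"translation": [0,0,0],"angular": [0,0,-1],"gripper": 1},{"translation": [0,0,0],"angular": [0,0,-1],"gripper": 1},{"translation": [0,0,0],"angular": [0,0,-1],"gripper": 1},{"translation": [0,0,0],"angular": [0,0,-1],"gripper": 1},{"translation": [0,0,0],"angular": [0,0,-1],"gripper": 1},{"translation": [0,0,0],"angular": [0,0,-1],"gripper": 1}]'

```text
t: 4.03
tool_pos: [0.4846, -0.2229, 0.2006]
tool_rot: [-0.896, -3.011, 0.0]
contact_force: [1.9, 0.0, -0.5]
opening: 0.0854
grip_force: 0.0
```

Call:
drive_tool --steps '[{"translation": [0,0,0],"angular": [0,0,-1],"gripper": 1},{"translation": [0,0,0],"angular": [0,0,-1],"gripper": 1},{"translation": [0,0,0],"angular": [0,0,-1],"gripper": 1},{"translation": [0,0,0],"angular": [0,0,-1],"gripper": 1},{"translation": [0,0,0],"angular": [0,0,-1],"gripper": 1},{"translation": [0,0,0],"angular": [0,0,-1],"gripper": 1},{"translation": [0,0,0],"angular": [0,0,-1],"gripper": 1},{"translation": [0,0,0],"angular": [0,0,0],"gripper": 1}]'

```text
t: 5.03
tool_pos: [0.4847, -0.2227, 0.2006]
tool_rot: [0.614, -3.081, 0.0]
contact_force: [-0.1, 0.0, -0.3]
opening: 0.0858
grip_force: 0.0
```

```bash
python3 -c "
from h import *
goto(.485,-.2195,.109)
w=ctrl.get_image('wrist');save('w2',w)
import pickle;pickle.dump(w,open('w2.pkl','wb'))
c=w['color'];m=(c.max(2)<45).astype(np.uint8)
m=cv2.morphologyEx(m,cv2.MORPH_OPEN,np.ones((9,9)));N,l,s,ce=cv2.connectedComponentsWithStats(m)
for i in range(1,N):
  if s[i,4]<2500: print(s[i],cast(w,*ce[i],.142))
"
```

```text
t 5.025 pos [ 0.4847 -0.2227  0.2006] q [-0.57  -0.172  1.817 -0.     1.497 -2.534] F [-0.1  0.  -0.3] [-0.01  0.02  0.01] open 0.0857992118534793
Rz down [-2.e-04 -1.e-04 -1.e+00] yaw y 112.5
units [-0.038  0.071  2.29 ]
[ 238  168   45   45 1469] [ 0.47872494 -0.22226716  0.142     ]
```

Call:
drive_tool --steps '[{"translation": [-0.015,0.067,0],"angular": [0,0,-1],"gripper": 1},{"translation": [0,0,0.3],"angular": [0,0,-1],"gripper": 1},{"translation": [0,0,0.6],"angular": [0,0,-1],"gripper": 1},{"translation": [0,0,0.6],"angular": [0,0,0],"gripper": 1},{"translation": [0,0,0.6],"angular": [0,0,0],"gripper": 1},{"translation": [0,0,0.29],"angular": [0,0,0],"gripper": 1},{"translation": [0,0,0],"angular": [0,0,0],"gripper": 1},{"translation": [0,0,0],"angular": [0,0,0],"gripper": 1}]'

```text
t: 6.08
tool_pos: [0.4855, -0.2196, 0.1062]
tool_rot: [-1.244, 2.883, -0.002]
contact_force: [-0.5, -0.2, 0.2]
opening: 0.0854
grip_force: 0.0
```

Call:
drive_tool --steps '[{"translation": [0,0,0],"angular": [0,0,0],"gripper": 0},{"translation": [0,0,0],"angular": [0,0,0],"gripper": 0},{"translation": [0,0,0],"angular": [0,0,0],"gripper": 0},{"translation": [0,0,0],"angular": [0,0,0],"gripper": 0},{"translation": [0,0,0],"angular": [0,0,0],"gripper": 0}]' --force 40

```text
t: 6.7
tool_pos: [0.4848, -0.219, 0.105]
tool_rot: [1.246, -2.884, -0.0]
contact_force: [0.1, -0.9, -0.2]
opening: -0.0003
grip_force: 0.0
```

```bash
python3 -c "
from h import *
goto(.4842,-.220,.105)
print(ctrl.get_obs()['grip_force'])"
```

```text
t 6.7 pos [ 0.4848 -0.219   0.105 ] q [-0.564 -0.098  1.913 -0.     1.327 -2.951] F [ 0.1 -0.9 -0.2] [-0.05 -0.02  0.  ] open -0.0003055854025934389
Rz down [-1.e-04  0.e+00 -1.e+00] yaw y 136.7
units [ 0.028 -0.007 -0.   ]
0.0
```

The fingers closed on nothing, so I'll look.

```bash
python3 -c "
from h import *
import pickle
w=ctrl.get_image('wrist');s=ctrl.get_image('scene');pickle.dump((w,s),open('c.pkl','wb'))
cv2.imwrite('pics/c.png',np.hstack([cv2.resize(w['color'],(400,300)),cv2.resize(s['color'][60:260,60:327],(400,300),interpolation=2)])[:,:,::-1])
"
```

```text
(no output)
```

View pics/c.png

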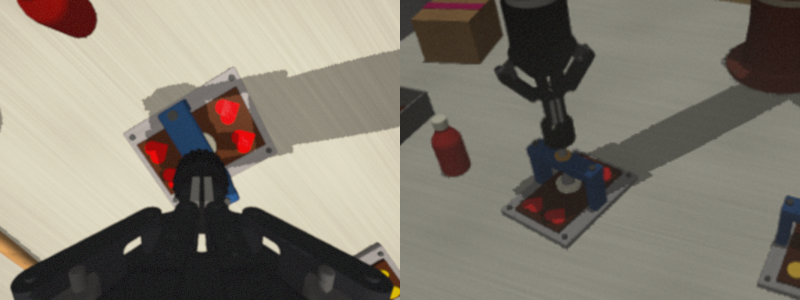

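The wrist view (left) shows the shut fingers overlapping the lower part of the knob. The scene view (right) shows the tips just at the knob's top. I'll check this by projecting points.

```bash
python3 -c "
from h import *
import pickle
w,s=pickle.load(open('c.pkl','rb'));a,b=pickle.load(open('im.pkl','rb'))
def proj(im,X):
  p=cv2.projectPoints(np.array([X],float),cv2.Rodrigues(im['R'])[0],np.array(im['t']),np.array([[im['fx'],0,im['cx']],[0,im['fy'],im['cy']],[0,0,1.]]),np.array([im['k1'],0,0,0.]))[0];return p.ravel().round(1)
o=[.4848,-.219]
for z in(.105,.12,.142):print(z,'scene',proj(s,o+[z]),'wrist',proj(w,o+[z]))
f=3
def mk(c,x,y,r):return cv2.resize(c[y:y+r,x:x+r],(390,390),interpolation=2)
cv2.imwrite('pics/d.png',np.hstack([mk(s['color'],120,70,130),mk(w['color'],160,150,200)])[:,:,::-1])
for n,im in(('s',s),('b',b)):
  print(n,(im['depth'][125:165:5,166]*1000).astype(int))
print('depth world at scene col166', [((np.linalg.inv(np.array([[s['fx'],0,s['cx']],[0,s['fy'],s['cy']],[0,0,1]]))@[u,v,1]*s['depth'][v,u]-s['t'])@s['R']).round(3).tolist() for u in(160,166,172) for v in(115,125,135,145,155)])
"
```

```text
0.105 scene [166.8 154.7] wrist [257.  218.1]
0.12 scene [165.7 149. ] wrist [256.9 226.6]
0.142 scene [163.9 140.3] wrist [256.8 241.8]
s [680 685 695 702 698 703 711 741]
b [1005  987  725  711  697  703  711  740]
depth world at scene col166 [[0.474, -0.222, 0.193], [0.495, -0.212, 0.186], [0.494, -0.217, 0.16], [0.501, -0.217, 0.142], [0.506, -0.219, 0.12], [0.49, -0.198, 0.207], [0.486, -0.205, 0.181], [0.488, -0.208, 0.159], [0.499, -0.205, 0.143], [0.503, -0.207, 0.12], [0.473, -0.196, 0.197], [0.245, -0.35, -0.001], [0.291, -0.326, 0.001], [0.489, -0.198, 0.138], [0.493, -0.2, 0.115]]
```

View pics/d.png

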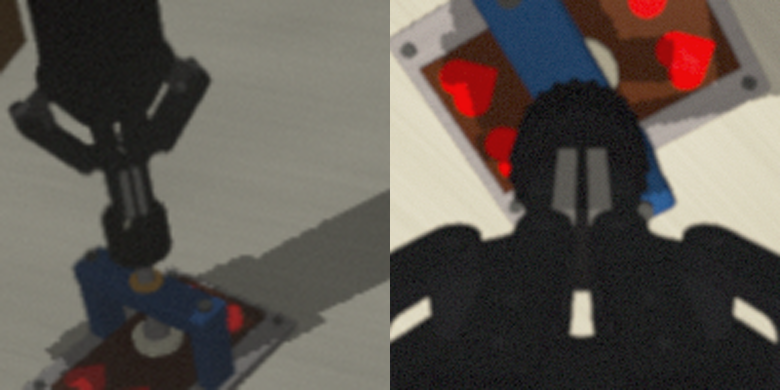

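In the crops, the knob is still in place, at (257,224) in the wrist frame. The finger strips run into its top and end at about (257,227). I'll use depth to tell "beside", "above" and "inside" apart.

```bash
cat >> h.py <<'E'
def pts(im,xs,ys):
    K=np.array([[im['fx'],0,im['cx']],[0,im['fy'],im['cy']],[0,0,1.]])
    p=cv2.undistortPoints(np.c_[xs,ys].astype(float)[:,None],K,np.array([im['k1'],0,0,0.]))[:,0]
    return (np.c_[p,np.ones(len(p))]*im['depth'][ys,xs][:,None]-im['t'])@im['R']
E
python3 -c "
from h import *
import pickle
w,s=pickle.load(open('c.pkl','rb'))
for x in(230,249,257,265,284):
  ys=np.arange(190,275,6);P=pts(w,np.full(len(ys),x),ys)
  print(x);print(np.c_[ys,P.round(3)][::1 if x in(249,) else 2])
ys=np.arange(112,165,4);print('scene 163');print(np.c_[ys,pts(s,np.full(len(ys),163),ys).round(3)])
o=ctrl.get_obs();print(o['t'],o['opening'],o['grip_force'],o['contact_force'])
"
```

```text
230
[[ 1.90e+02  4.91e-01 -2.44e-01  7.90e-02]
 [ 2.02e+02  5.18e-01 -2.26e-01  1.40e-02]
 [ 2.14e+02  4.85e-01 -2.41e-01  1.39e-01]
 [ 2.26e+02  4.89e-01 -2.37e-01  1.41e-01]
 [ 2.38e+02  4.95e-01 -2.31e-01  1.42e-01]
 [ 2.50e+02  4.89e-01 -2.34e-01  1.67e-01]
 [ 2.62e+02  4.84e-01 -2.36e-01  1.85e-01]
 [ 2.74e+02  4.83e-01 -2.36e-01  1.95e-01]]
249
[[ 1.90e+02  4.80e-01 -2.33e-01  7.80e-02]
 [ 1.96e+02  4.74e-01 -2.38e-01  1.20e-01]
 [ 2.02e+02  4.73e-01 -2.38e-01  1.33e-01]
 [ 2.08e+02  4.74e-01 -2.37e-01  1.41e-01]
 [ 2.14e+02  4.76e-01 -2.35e-01  1.41e-01]
 [ 2.20e+02  4.79e-01 -2.32e-01  1.40e-01]
 [ 2.26e+02  4.80e-01 -2.31e-01  1.46e-01]
 [ 2.32e+02  4.79e-01 -2.31e-01  1.55e-01]
 [ 2.38e+02  4.79e-01 -2.31e-01  1.62e-01]
 [ 2.44e+02  4.79e-01 -2.30e-01  1.68e-01]
 [ 2.50e+02  4.79e-01 -2.30e-01  1.74e-01]
 [ 2.56e+02  4.79e-01 -2.30e-01  1.80e-01]
 [ 2.62e+02  4.78e-01 -2.31e-01  1.87e-01]
 [ 2.68e+02  4.78e-01 -2.30e-01  1.90e-01]
 [ 2.74e+02  4.78e-01 -2.30e-01  1.94e-01]]
257
[[ 1.90e+02  4.75e-01 -2.29e-01  8.00e-02]
 [ 2.02e+02  4.70e-01 -2.35e-01  1.33e-01]
 [ 2.14e+02
[... 926 characters left out ...]
.21e-01  1.94e-01]]
scene 163
[[ 1.12e+02  4.92e-01 -2.03e-01  2.16e-01]
 [ 1.16e+02  4.90e-01 -2.06e-01  2.05e-01]
 [ 1.20e+02  4.89e-01 -2.09e-01  1.95e-01]
 [ 1.24e+02  4.89e-01 -2.11e-01  1.85e-01]
 [ 1.28e+02  4.92e-01 -2.10e-01  1.79e-01]
 [ 1.32e+02  4.94e-01 -2.10e-01  1.71e-01]
 [ 1.36e+02  4.93e-01 -2.13e-01  1.59e-01]
 [ 1.40e+02  4.93e-01 -2.15e-01  1.50e-01]
 [ 1.44e+02  4.99e-01 -2.13e-01  1.44e-01]
 [ 1.48e+02  5.02e-01 -2.12e-01  1.37e-01]
 [ 1.52e+02  5.04e-01 -2.13e-01  1.28e-01]
 [ 1.56e+02  5.05e-01 -2.15e-01  1.18e-01]
 [ 1.60e+02  4.78e-01 -2.36e-01  8.10e-02]
 [ 1.64e+02  4.90e-01 -2.30e-01  8.10e-02]]
6.8 0.0001193425819983826 0.0 [ 0.47408451  0.45927497 -0.80096528]
```

```bash
python3 -c "
from h import *
import pickle
w=pickle.load(open('w.pkl','rb'))
ys,xs=np.mgrid[225:330:1,110:410];ys=ys.ravel();xs=xs.ravel();P=pts(w,xs,ys)
ok=(w['depth'][ys,xs]>0)&(P[:,2]>.16)
P=P[ok];print('lowest z of gripper, TCP .2006:',np.percentile(P[:,2],[0,1,2,5,10,20]).round(4))
q=P[P[:,2]<np.percentile(P[:,2],4)];print(q.mean(0),q.min(0),q.max(0))
for u,v in((165,238),(165,245),(160,260),(170,250),(350,240),(350,255),(256,325),(256,340)):print(u,v,pts(w,np.array([u]),np.array([v])).round(4))
"
```

```text
lowest z of gripper, TCP .2006: [0.2503 0.2537 0.2556 0.2601 0.2657 0.2752]
[ 0.48704644 -0.22285716  0.25539711] [ 0.45991476 -0.272006    0.25029992] [ 0.51023329 -0.16865324  0.25873216]
165 238 [[ 0.4798 -0.1746  0.2579]]
165 245 [[ 0.4799 -0.1767  0.2642]]
160 260 [[ 0.4803 -0.1789  0.2773]]
170 250 [[ 0.4778 -0.1795  0.2637]]
350 240 [[ 0.5092 -0.2617  0.26  ]]
350 255 [[ 0.5056 -0.2599  0.2696]]
256 325 [[ 0.4938 -0.2184  0.3146]]
256 340 [[ 0.4937 -0.2185  0.32  ]]
```

Both cameras agree that the real fingertips sit about 38 mm behind the reported TCP, so the fingers shut just above the knob without touching it. Sideways the gripper is centred. I'll open, go down another 38 mm and regrip, watching the force.

Call:
drive_tool --steps '[{"translation": [0,0,-0.1],"angular": [0,0,0],"gripper": 1},{"translation": [0,0,0],"angular": [0,0,0],"gripper": 1},{"translation": [0,0,0],"angular": [0,0,0],"gripper": 1},{"translation": [0,0,0],"angular": [0,0,0],"gripper": 1},{"translation": [0.02,0,0.25],"angular": [0,0,0],"gripper": 1},{"translation": [0,0,0.25],"angular": [0,0,0],"gripper": 1},{"translation": [0,0,0],"angular": [0,0,0],"gripper": 1}]'

```text
t: 7.68
tool_pos: [0.4831, -0.2189, 0.0871]
tool_rot: [1.245, -2.882, -0.004]
contact_force: [-0.0, -0.2, -0.3]
opening: 0.0856
grip_force: 0.0
```

Call:
drive_tool --steps '[{"translation": [0,0,0.25],"angular": [0,0,0],"gripper": 1},{"translation": [0,0,0.25],"angular": [0,0,0],"gripper": 1},{"translation": [0,0,0.05],"angular": [0,0,0],"gripper": 1},{"translation": [0,0,0],"angular": [0,0,0],"gripper": 1}]'

```text
t: 8.18
tool_pos: [0.4841, -0.2195, 0.0667]
tool_rot: [1.246, -2.884, -0.001]
contact_force: [-0.8, 1.1, 0.6]
opening: 0.0856
grip_force: 0.0
```

Call:
drive_tool --steps '[{"translation": [0,0,0],"angular": [0,0,0],"gripper": 0},{"translation": [0,0,0],"angular": [0,0,0],"gripper": 0},{"translation": [0,0,0],"angular": [0,0,0],"gripper": 0},{"translation": [0,0,0],"angular": [0,0,0],"gripper": 0}]' --force 40

```text
t: 8.68
tool_pos: [0.4847, -0.22, 0.0676]
tool_rot: [-1.245, 2.883, -0.002]
contact_force: [0.8, -1.5, 1.4]
opening: 0.0433
grip_force: 40.9
```

The opening reads 43 mm, so the knob is gripped. Now turn clockwise (+z) while sinking with it.

Call:
drive_tool --steps '[{"translation": [0,0,0.0033],"angular": [0,0,1],"gripper": 0},{"translation": [0,0,0.0033],"angular": [0,0,1],"gripper": 0},{"translation": [0,0,0.0033],"angular": [0,0,1],"gripper": 0},{"translation": [0,0,0.0033],"angular": [0,0,1],"gripper": 0},{"translation": [0,0,0.0033],"angular": [0,0,1],"gripper": 0},{"translation": [0,0,0.0033],"angular": [0,0,1],"gripper": 0},{"translation": [0,0,0.0033],"angular": [0,0,1],"gripper": 0},{"translation": [0,0,0.0033],"angular": [0,0,1],"gripper": 0}]'

```text
t: 9.68
tool_pos: [0.4847, -0.2195, 0.0665]
tool_rot: [0.478, 3.104, 0.001]
contact_force: [1.0, 1.4, 2.0]
opening: 0.0426
grip_force: 41.1
```

```bash
python3 -c "
from h import *
goto(.4842,-.220,.067)
w=ctrl.get_image('wrist');s=ctrl.get_image('scene')
cv2.imwrite('pics/e.png',np.hstack([cv2.resize(s['color'][70:200,120:250],(390,390),interpolation=2),cv2.resize(w['color'][150:350,160:360],(390,390),interpolation=2)])[:,:,::-1])
"
```

```text
t 9.675 pos [ 0.4847 -0.2195  0.0665] q [-5.660e-01 -5.500e-02  1.941e+00  1.000e-03  1.254e+00 -1.831e+00] F [1.  1.4 2. ] [ 0.22 -0.16  0.12] open 0.04257897515694247
Rz down [ 1.1e-03  2.0e-04 -1.0e+00] yaw y 72.5
units [ 0.009 -0.016 -0.012]
```

View pics/e.png

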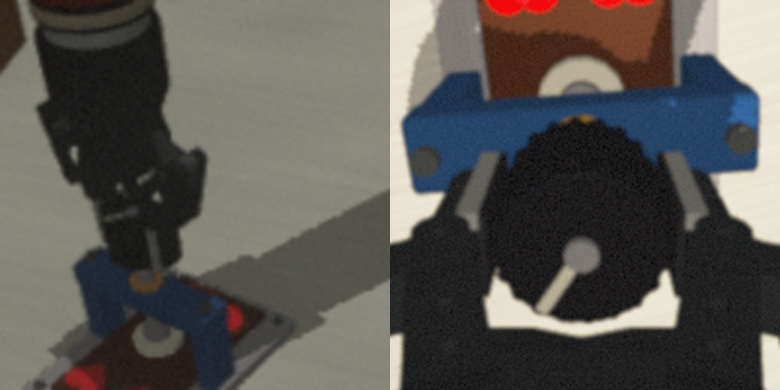

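The view shows the knob held squarely between the pads, with its white line at about (445,300) in the crop. A torque of 0.12 N m matches the screw's friction, so I'll go on.

Call:
drive_tool --steps '[{"translation": [0,0,0.0033],"angular": [0,0,1],"gripper": 0},{"translation": [0,0,0.0033],"angular": [0,0,1],"gripper": 0},{"translation": [0,0,0.0033],"angular": [0,0,1],"gripper": 0},{"translation": [0,0,0.0033],"angular": [0,0,1],"gripper": 0},{"translation": [0,0,0.0033],"angular": [0,0,1],"gripper": 0},{"translation": [0,0,0.0033],"angular": [0,0,1],"gripper": 0},{"translation": [0,0,0.0033],"angular": [0,0,1],"gripper": 0},{"translation": [0,0,0.0033],"angular": [0,0,1],"gripper": 0}]'

```text
t: 10.78
tool_pos: [0.4852, -0.2194, 0.0655]
tool_rot: [2.047, 2.381, 0.003]
contact_force: [2.1, 2.0, 1.8]
opening: 0.0433
grip_force: 41.2
```

Call:
drive_tool --steps '[{"translation": [0,0,0.0033],"angular": [0,0,1],"gripper": 0},{"translation": [0,0,0.0033],"angular": [0,0,1],"gripper": 0},{"translation": [0,0,0.0033],"angular": [0,0,1],"gripper": 0},{"translation": [0,0,0.0033],"angular": [0,0,1],"gripper": 0},{"translation": [0,0,0.0033],"angular": [0,0,1],"gripper": 0},{"translation": [0,0,0.0033],"angular": [0,0,1],"gripper": 0},{"translation": [0,0,0.0033],"angular": [0,0,1],"gripper": 0},{"translation": [0,0,0.0033],"angular": [0,0,1],"gripper": 0}]'

```text
t: 11.78
tool_pos: [0.4854, -0.2197, 0.0644]
tool_rot: [2.998, 0.935, 0.004]
contact_force: [3.0, 0.3, 1.0]
opening: 0.0434
grip_force: 41.0
```

Call:
drive_tool --steps '[{"translation": [0,0,0.0033],"angular": [0,0,1],"gripper": 0},{"translation": [0,0,0.0033],"angular": [0,0,1],"gripper": 0},{"translation": [0,0,0.0033],"angular": [0,0,1],"gripper": 0},{"translation": [0,0,0.0033],"angular": [0,0,1],"gripper": 0},{"translation": [0,0,0.0033],"angular": [0,0,1],"gripper": 0},{"translation": [0,0,0.0033],"angular": [0,0,1],"gripper": 0},{"translation": [0,0,0.0033],"angular": [0,0,1],"gripper": 0},{"translation": [0,0,0.0033],"angular": [0,0,1],"gripper": 0}]'

```text
t: 12.78
tool_pos: [0.4853, -0.2201, 0.0634]
tool_rot: [3.038, -0.796, 0.005]
contact_force: [3.1, -0.2, 0.1]
opening: 0.0432
grip_force: 40.9
```

Call:
drive_tool --steps '[{"translation": [0,0,0.0033],"angular": [0,0,1],"gripper": 0},{"translation": [0,0,0.0033],"angular": [0,0,1],"gripper": 0},{"translation": [0,0,0.0033],"angular": [0,0,1],"gripper": 0},{"translation": [0,0,0.0033],"angular": [0,0,1],"gripper": 0},{"translation": [0,0,0.0033],"angular": [0,0,1],"gripper": 0},{"translation": [0,0,0.0033],"angular": [0,0,1],"gripper": 0},{"translation": [0,0,0.0033],"angular": [0,0,1],"gripper": 0},{"translation": [0,0,0.0033],"angular": [0,0,1],"gripper": 0}]'

```text
t: 13.78
tool_pos: [0.4849, -0.2202, 0.0622]
tool_rot: [-2.155, 2.286, -0.003]
contact_force: [1.5, -1.0, 2.0]
opening: 0.0432
grip_force: 40.9
```

```bash
python3 -c "
from h import *
goto(.4842,-.220,.062)
w=ctrl.get_image('wrist');import pickle;pickle.dump(w,open('w3.pkl','wb'))
cv2.imwrite('pics/f.png',cv2.resize(w['color'][150:350,160:360],(390,390),interpolation=2)[:,:,::-1])
"
```

```text
t 13.775 pos [ 0.4849 -0.2202  0.0622] q [-0.566 -0.049  1.944 -0.     1.245  2.635] F [ 1.5 -1.   2. ] [-0.14 -0.24  0.08] open 0.04316089478880088
Rz down [ 0.0016 -0.0014 -1.    ] yaw y 176.6
units [-0.004  0.018  0.006]
```

View pics/f.png

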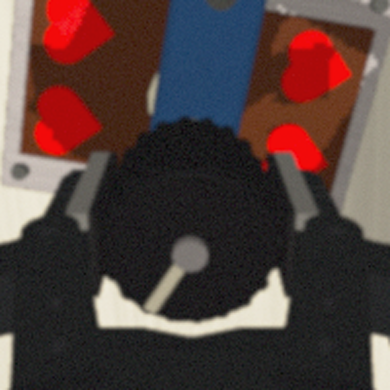

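The mark hasn't moved relative to the fingers, so there is no slip: 320° turned. Next I release, rewind 240° and regrip.

Call:
drive_tool --steps '[{"translation": [0,0,0],"angular": [0,0,0],"gripper": 1},{"translation": [0,0,0],"angular": [0,0,0],"gripper": 1},{"translation": [0,0,0],"angular": [0,0,0],"gripper": 1},{"translation": [0,0,0],"angular": [0,0,-1],"gripper": 1},{"translation": [0,0,0],"angular": [0,0,-1],"gripper": 1},{"translation": [0,0,0],"angular": [0,0,-1],"gripper": 1},{"translation": [0,0,0],"angular": [0,0,-1],"gripper": 1},{"translation": [0,0,0],"angular": [0,0,-1],"gripper": 1}]'

```text
t: 14.82
tool_pos: [0.484, -0.2195, 0.0615]
tool_rot: [-2.812, 1.401, 0.001]
contact_force: [0.1, -0.0, 0.9]
opening: 0.0855
grip_force: 0.0
```

Call:
drive_tool --steps '[{"translation": [0,0,0],"angular": [0,0,-1],"gripper": 1},{"translation": [0,0,0],"angular": [0,0,-1],"gripper": 1},{"translation": [0,0,0],"angular": [0,0,-1],"gripper": 1},{"translation": [0,0,0],"angular": [0,0,-1],"gripper": 1},{"translation": [0,0,0],"angular": [0,0,-1],"gripper": 1},{"translation": [0,0,0],"angular": [0,0,-1],"gripper": 1},{"translation": [0,0,0],"angular": [0,0,-1],"gripper": 1},{"translation": [0,0,0],"angular": [0,0,-1],"gripper": 1}]'

```text
t: 15.82
tool_pos: [0.484, -0.2195, 0.0615]
tool_rot: [-3.127, -0.302, 0.001]
contact_force: [0.1, -0.4, -0.3]
opening: 0.0855
grip_force: 0.0
```

Call:
drive_tool --steps '[{"translation": [0,0,0],"angular": [0,0,-1],"gripper": 1},{"translation": [0,0,0],"angular": [0,0,-1],"gripper": 1},{"translation": [0,0,0],"angular": [0,0,-1],"gripper": 1},{"translation": [0,0,0],"angular": [0,0,-1],"gripper": 1},{"translation": [0,0,0],"angular": [0,0,-1],"gripper": 1},{"translation": [0,0,0],"angular": [0,0,-1],"gripper": 1},{"translation": [0,0,0],"angular": [0,0,-1],"gripper": 1},{"translation": [0,0,0],"angular": [0,0,-1],"gripper": 1}]'

```text
t: 16.82
tool_pos: [0.4841, -0.2195, 0.0615]
tool_rot: [-2.491, -1.913, 0.0]
contact_force: [0.3, -0.2, 0.7]
opening: 0.0854
grip_force: 0.0
```

Call:
drive_tool --steps '[{"translation": [0,0,0],"angular": [0,0,-1],"gripper": 1},{"translation": [0,0,0],"angular": [0,0,-1],"gripper": 1},{"translation": [0,0,0],"angular": [0,0,-1],"gripper": 1},{"translation": [0,0,0],"angular": [0,0,-1],"gripper": 1},{"translation": [0,0,0],"angular": [0,0,-1],"gripper": 1},{"translation": [0,0,0],"angular": [0,0,-1],"gripper": 1},{"translation": [0,0,0],"angular": [0,0,-1],"gripper": 1},{"translation": [0,0,0],"angular": [0,0,-1],"gripper": 1}]'

```text
t: 17.82
tool_pos: [0.484, -0.2195, 0.0615]
tool_rot: [-1.099, -2.943, -0.0]
contact_force: [-0.3, 0.3, -0.1]
opening: 0.0854
grip_force: 0.0
```

```bash
python3 -c "
from h import *
goto(.4849,-.2200,.0622)"
```

```text
t 17.825 pos [ 0.484  -0.2195  0.0615] q [-0.566 -0.049  1.945 -0.     1.246 -1.422] F [-0.3  0.3 -0.1] [-0.    0.03  0.03] open 0.08538761052628867
Rz down [-5.e-04  3.e-04 -1.e+00] yaw y 49.0
units [-0.025  0.005 -0.017]
```

Call:
drive_tool --steps '[{"translation": [-0.015,0,0],"angular": [0,0,0],"gripper": 0},{"translation": [0,0,0],"angular": [0,0,0],"gripper": 0},{"translation": [0,0,0],"angular": [0,0,0],"gripper": 0},{"translation": [0,0,0],"angular": [0,0,0],"gripper": 0}]' --force 40

```text
t: 18.32
tool_pos: [0.4849, -0.2198, 0.0619]
tool_rot: [1.108, 2.939, 0.001]
contact_force: [0.6, 2.1, 1.0]
opening: 0.0431
grip_force: 40.8
```

Call:
drive_tool --steps '[{"translation": [0,0,0.0033],"angular": [0,0,1],"gripper": 0},{"translation": [0,0,0.0033],"angular": [0,0,1],"gripper": 0},{"translation": [0,0,0.0033],"angular": [0,0,1],"gripper": 0},{"translation": [0,0,0.0033],"angular": [0,0,1],"gripper": 0},{"translation": [0,0,0.0033],"angular": [0,0,1],"gripper": 0},{"translation": [0,0,0.0033],"angular": [0,0,1],"gripper": 0},{"translation": [0,0,0.0033],"angular": [0,0,1],"gripper": 0},{"translation": [0,0,0.0033],"angular": [0,0,1],"gripper": 0}]'

```text
t: 19.32
tool_pos: [0.485, -0.2197, 0.0608]
tool_rot: [-2.501, -1.901, -0.002]
contact_force: [1.6, 1.7, 0.1]
opening: 0.0429
grip_force: 40.8
```

```bash
python3 -c "
from h import *
goto(.4849,-.2200,.0605)"
```

```text
t 19.325 pos [ 0.485  -0.2197  0.0608] q [-5.660e-01 -4.700e-02  1.944e+00  1.000e-03  1.244e+00 -2.950e-01] F [1.6 1.7 0.1] [ 0.33 -0.21  0.1 ] open 0.042927819328152456
Rz down [ 8.e-04  6.e-04 -1.e+00] yaw y -15.5
units [-0.009 -0.001  0.008]
```

Call:
drive_tool --steps '[{"translation": [0,0,0.0033],"angular": [0,0,1],"gripper": 0},{"translation": [0,0,0.0033],"angular": [0,0,1],"gripper": 0},{"translation": [0,0,0.0033],"angular": [0,0,1],"gripper": 0},{"translation": [0,0,0.0033],"angular": [0,0,1],"gripper": 0}]'

```text
t: 19.82
tool_pos: [0.4851, -0.2196, 0.0603]
tool_rot: [-2.928, -1.137, -0.002]
contact_force: [2.1, 1.6, 0.8]
opening: 0.0431
grip_force: 40.8
```

```bash
python3 -c "
from h import *
goto(.4849,-.2200,.0605)"
```

```text
t 19.825 pos [ 0.4851 -0.2196  0.0603] q [-5.660e-01 -4.600e-02  1.944e+00  1.000e-03  1.243e+00  2.640e-01] F [2.1 1.6 0.8] [ 0.37 -0.28  0.09] open 0.04312500384758244
Rz down [ 1.e-03  7.e-04 -1.e+00] yaw y -47.5
units [-0.011  0.003 -0.006]
```

Call:
drive_tool --steps '[{"translation": [0,0,0.0033],"angular": [0,0,1],"gripper": 0},{"translation": [0,0,0.0033],"angular": [0,0,1],"gripper": 0},{"translation": [0,0,0.0033],"angular": [0,0,1],"gripper": 0},{"translation": [0,0,0.0033],"angular": [0,0,1],"gripper": 0}]'

```text
t: 20.32
tool_pos: [0.4853, -0.2197, 0.0598]
tool_rot: [-3.128, -0.286, -0.002]
contact_force: [1.3, 1.0, 0.9]
opening: 0.043
grip_force: 40.8
```

```bash
python3 -c "
from h import *
goto(.4849,-.2200,.0605)
w=ctrl.get_image('wrist')
cv2.imwrite('pics/g.png',cv2.resize(w['color'][150:350,160:360],(390,390),interpolation=2)[:,:,::-1])"
```

```text
t 20.325 pos [ 0.4853 -0.2197  0.0598] q [-5.660e-01 -4.500e-02  1.944e+00  1.000e-03  1.242e+00  8.220e-01] F [1.3 1.  0.9] [ 0.33 -0.41  0.13] open 0.043031660609581905
Rz down [ 1.4e-03  6.0e-04 -1.0e+00] yaw y -79.5
units [-0.012  0.006 -0.018]
```

Call:
drive_tool --steps '[{"translation": [0,0,0.0033],"angular": [0,0,1],"gripper": 0},{"translation": [0,0,0.0033],"angular": [0,0,1],"gripper": 0},{"translation": [0,0,0.0033],"angular": [0,0,1],"gripper": 0},{"translation": [0,0,0.0033],"angular": [0,0,1],"gripper": 0},{"translation": [0,0,0.0033],"angular": [0,0,1],"gripper": 0},{"translation": [0,0,0.0033],"angular": [0,0,1],"gripper": 0}]'

```text
t: 21.12
tool_pos: [0.4849, -0.2198, 0.0592]
tool_rot: [2.977, -1.002, 0.0]
contact_force: [0.9, 1.9, 1.7]
opening: 0.0432
grip_force: 41.0
```

```bash
python3 -c "
from h import *
goto(.4849,-.2200,.0605)"
```

```text
t 21.125 pos [ 0.4849 -0.2198  0.0592] q [-0.565 -0.045  1.945 -0.     1.241  1.655] F [0.9 1.9 1.7] [ 0.39 -0.13  1.11] open 0.04315213143181462
Rz down [-1.e-04 -3.e-04 -1.e+00] yaw y -127.2
units [ 0.003  0.003 -0.033]
```

Call:
drive_tool --steps '[{"translation": [0,0,0],"angular": [0,0,1],"gripper": 0},{"translation": [0,0,0],"angular": [0,0,1],"gripper": 0},{"translation": [0,0,0],"angular": [0,0,1],"gripper": 0},{"translation": [0,0,0],"angular": [0,0,1],"gripper": 0},{"translation": [0,0,0],"angular": [0,0,1],"gripper": 0}]'

```text
t: 21.75
tool_pos: [0.4851, -0.22, 0.0591]
tool_rot: [2.455, -1.96, 0.002]
contact_force: [1.8, 0.4, -0.0]
opening: 0.0432
grip_force: 41.0
```

```bash
python3 -c "
from h import *
goto(.4849,-.2200,.0605)
w=ctrl.get_image('wrist')
cv2.imwrite('pics/h.png',cv2.resize(w['color'][150:350,160:360],(390,390),interpolation=2)[:,:,::-1])
a=cv2.imread('pics/g.png');b=cv2.imread('pics/h.png');cv2.imwrite('pics/gh.png',np.hstack([a,b]))"
```

```text
t 21.75 pos [ 0.4851 -0.22    0.0591] q [-5.650e-01 -4.400e-02  1.945e+00 -1.000e-03  1.240e+00  2.353e+00] F [ 1.8  0.4 -0. ] [ 0.17 -0.2   1.24] open 0.04321830009394137
Rz down [ 6.e-04 -1.e-03 -1.e+00] yaw y -167.2
units [-0.002  0.005 -0.035]
```

View pics/gh.png

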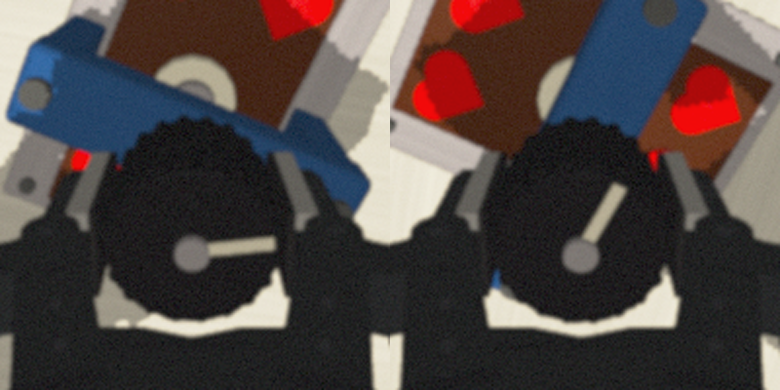

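The mark has slipped about 57° in the grip between the two pictures, and the torque rose to 1.2 N m, so the screw is at its stop. Release and retreat upward.

Call:
drive_tool --steps '[{"translation": [0,0,0],"angular": [0,0,0],"gripper": 1},{"translation": [0,0,0],"angular": [0,0,0],"gripper": 1},{"translation": [0,0,0],"angular": [0,0,0],"gripper": 1},{"translation": [0,0,0],"angular": [0,0,0],"gripper": 1},{"translation": [0,0,-0.5],"angular": [0,0,0],"gripper": 1},{"translation": [0,0,-1],"angular": [0,0,0],"gripper": 1},{"translation": [0,0,-1],"angular": [0,0,0],"gripper": 1},{"translation": [0,0,-0.5],"angular": [0,0,0],"gripper": 1}]'

```text
t: 22.8
tool_pos: [0.4861, -0.2209, 0.1832]
tool_rot: [-2.454, 1.961, -0.009]
contact_force: [-0.4, -0.2, 0.4]
opening: 0.0852
grip_force: 0.0
```

Call:
drive_tool --steps '[{"translation": [0,0,0],"angular": [0,0,0],"gripper": 1},{"translation": [0,0,0],"angular": [0,0,0],"gripper": 1},{"translation": [0,0,0],"angular": [0,0,0],"gripper": 1}]'

```text
t: 23.18
tool_pos: [0.4836, -0.2194, 0.1765]
tool_rot: [2.454, -1.961, -0.006]
contact_force: [-0.3, 0.0, -0.1]
opening: 0.0854
grip_force: 0.0
```

```bash
python3 -c "
from h import *
goto(.4849,-.2200,.18)
w=ctrl.get_image('wrist');save('end',w)"
```

```text
t 23.175 pos [ 0.4836 -0.2194  0.1765] q [-0.566 -0.159  1.846 -0.     1.459  2.354] F [-0.3  0.  -0.1] [-0.05  0.04 -0.07] open 0.08540354767196627
Rz down [-0.0032  0.002  -1.    ] yaw y -167.3
units [ 0.022 -0.027 -0.086]
```

View pics/end.png

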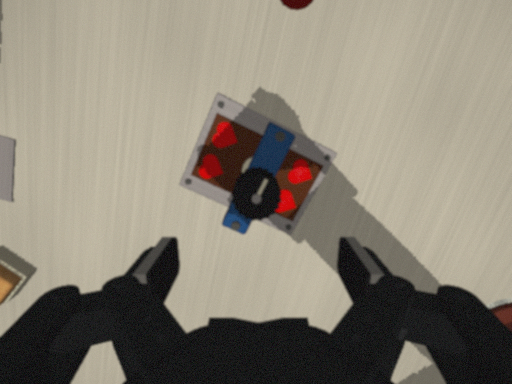

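The gripper is clear of the knob at (257,193), and the mark still points the way it did at the stop.

```bash
python3 -c "
from station import ctrl
print(ctrl.finish_job())"
```

```text
the job is handed in; nothing more can be done
None
```

The hearts clamp's knob is turned clockwise to its stop (torque rose to 1.2 N m and the knob slipped in the grip), the gripper is clear, the dots clamp was never approached, and the job was handed in at about 23 s; no verdict was returned.

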